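Set out the collets for the next turning job

ROBOT

A 6-joint arm with a two-finger parallel gripper is mounted at the origin on the work surface. World frame = base frame: x ahead of the robot, y to its left, z up, the work surface at z = 0. Lengths are in m, angles in degrees, forces in N, time in s.
With the tool pointing down it reaches from about 0.3 to 0.75 m from the base axis. Payload 8.5 kg.
Tool frame: the origin (TCP) lies at the very end of the fingers, on their centre line; the grasp point (between the pads) lies 19 mm behind it (env.hold_point_z is the distance from the TCP to the grasp point, in m); z points along the fingers, y is the line along which they close (so a half turn about z gives the same grasp; the last joint's range is limited). The gripper opens to 85 mm and grips with 20 to 120 N. Pads are 22 mm wide; open, the fingers measure 114 mm over their backs; the gripper's body (76 mm by 85 mm) begins 54 mm behind the grasp point. The pads swing forward as they close: fully open they stand 13 mm farther back than shut.
Start: joints at [-88.482, 21.807, 74.336, -0, 83.858, -12.336], TCP at [0.132, -0.534, 0.231] pointing down, gripper open.
Joint ranges: [-178.18, 178.18], [-50.72, 133.34], [12.68, 142.11], [-81.47, 261.47], [9.98, 163.14], [-165.26, 165.26]. Speed limits (degrees/s): [136.94, 136.94, 180, 180, 180, 180].

INTERFACE

Orientations are given as a 3x3 rotation matrix whose columns are the frame's x, y, z axes.
In Python, from rig import env, optics gives the robot as it stands.
- The arm moves only by the shell command python3 -m jog 'ROWS' [OPENING] [FORCE]. ROWS is JSON, a list of rows, each an object with "linear": the shift along the tool's x, y, z in units of 40 mm (1.0 is 40 mm), a list of three; "roll": the turn about the tool's z in units of 5 degrees (1.0 is 5 degrees). A call has 1 to 12 rows; each row shifts and turns the commanded pose from where the row before left it, along the tool's axes as they then stand; what a row does not reach is not made up. A row lasts 1/12 s, in which the tool goes at most 41.7 mm and 7.16 degrees, less where a joint would pass 70% of its speed; a pose out of reach is approached as far as the arm can. A call is refused whole if a number of a shift passes 1 or a number of a turn 1, either way. A call with a gripper value outside its range is refused whole. OPENING is the opening, from -1 (shut) to 1 (fully open), set as the call begins (- or left out, the last holds). The fingers move at their own pace and stop on an object; FORCE is the grip in N (left out, the last holds). Time passes only in rows, so rows that do not move let the fingers close. It gives the time, the measured TCP pose, the force, the opening and the grip force at its end, in the units of the state.
- env.observe(): the state, without advancing time (a new reading comes with each control period).
- optics.get_image(name): name is "scene" or "top"; returns the picture (480x640x3 uint8, red, green, blue); there is no depth.
- optics.calibration(name): a dict with "fov_y" (degrees; the focal length in pixels is half the picture's height over the tangent of half this angle, whatever the lens; pixels are square), "cx", "cy" (the principal point, pixels), "T" (4x4, takes a point from camera to world coordinates). Camera axes: x right, y down, z forward; pixel columns grow to the right and rows downward; lengths in m; the calibration is good to about 2 mm. A picture is of the moment at which its call begins. calibration takes no time and is no camera call.
- env.close_job(): hands the job in; it is judged then, once.
The state is a dict: "time_s": time; "q": joint angles; "qvel": joint speeds; "joint_efforts": joint torques, N m; "position": TCP position; "tool_rot": TCP orientation; "ft_force": force on the tool from outside, world axes, zero at the start; "wrist_torque": the same for the moment, N m; "grip_width": finger opening in m; "gripper_force": force on a finger pad.
Only numpy, scipy, OpenCV 4.12 (cv2) and the standard library are available. Lean on these libraries where they do the work, as an engineer would, in place of code of your own. Each camera call takes 0.05 s, during which the arm holds its last target. There are 200 camera calls.

TASK

On the pale setting-out board beside the lathe, lay the brass closing nut flat on the centre of the round dark wooden faceplate and stand the red collet inside the nut; stand the blue collet on the board midway between the centres of the faceplate and the vee block; and stand the yellow collet on the board just behind the vee block (its orange face is its back), centred on that face with a finger's breadth (about 20 mm) of clear space. The collets must be pulled up out of their clips, all must end upright and released, and the wax jar and the brush must be left where they are.

Things in the scene. Friction and masses are not known exactly. Their poses are not given: they have to be found in the camera images.
- collet_red: loose steel collet, red band and top, upright in one of the strip's clips (which one varies). 60 mm tall, shank 24 mm in diameter above a 30 mm foot flange (8 mm high, tapering to the shank at 13 mm). Origin: centre of underside; z up. About 120 g. The sprung clip grips above the flange: pull straight up by the shank, up to about 8 N, clear of the jaws after 20 mm.
- collet_blue: loose steel collet, blue band and top, upright in one of the strip's clips (which one varies). 60 mm tall, shank 24 mm in diameter above a 30 mm foot flange (8 mm high, tapering to the shank at 13 mm). Origin: centre of underside; z up. About 120 g. The sprung clip grips above the flange: pull straight up by the shank, up to about 8 N, clear of the jaws after 20 mm.
- collet_yellow: loose steel collet, yellow band and top, upright in one of the strip's clips (which one varies). 60 mm tall, shank 24 mm in diameter above a 30 mm foot flange (8 mm high, tapering to the shank at 13 mm). Origin: centre of underside; z up. About 120 g. The sprung clip grips above the flange: pull straight up by the shank, up to about 8 N, clear of the jaws after 20 mm.
- nut: loose brass ring (closing nut) lying flat on the bench: outer diameter 52 mm, bore 36 mm right through, 16 mm high. Origin: centre of its underside; z up. About 120 g.
- faceplate: round dark walnut faceplate, fixed on the board: 90 mm in diameter, 18 mm thick. Origin: centre of its underside (which is on the board's top); its flat top is 18 mm above the origin.
- vblock: dark steel vee block, fixed on the board: 60 x 60 mm, 38 mm high, V groove in the top along its x. Origin: centre of its underside (on the board's top). Its +x face, 30 mm from the origin, is painted orange and is its back; x points out of that face. It swaps places with the faceplate between starts.
- board: pale wooden setting-out board, fixed flat on the bench: 220 (x) x 320 (y) mm, 8 mm thick. Origin: centre of its underside; z up. The faceplate and the vee block stand 100 mm to either side of its centre along its y, so its centre is midway between them.
- strip: green clip strip, fixed on the bench: 60 (x) x 200 (y) mm; collets stand on its 6 mm base plate. Origin: centre of underside. Clips at y = -60, 0, +60 mm, each with two sprung steel jaws (closing along y, up to 25 mm above the bench) and low lips (12 mm above the bench) at x = +-18 mm. Shanks are clear above the jaws; fingers have most room closing along its x.
- jar: bystander: amber wax jar with a black lid, 44 mm in diameter, 60 mm high. Origin: centre of its underside. Leave it alone.
- brush: bystander: bench brush lying beyond the work, about 170 mm long. Leave it alone.
Not all that is in view belongs to the job. What is shaped like the collet_red but pink is not meant.

How it is judged (in metres and radians):
At the end, for the whole second after the job is handed in: Nut flat on faceplate within 10 mm of centre; red collet inside it on the faceplate; blue on board within 13 mm of midway; yellow on board behind orange face, 5 to 35 mm clear of it, within 15 mm of its centre line; heights within 4 mm, upright within 7 degrees, at rest (horizontal distance between nut and faceplate below 0.01 m and z of nut in the frame of faceplate between 0.014 and 0.022 m and horizontal distance between collet_red and nut below 0.008 m and z of collet_red in the frame of faceplate between 0.014 and 0.022 m and horizontal distance between collet_blue and board below 0.013 m and z of collet_blue in the frame of board between 0.004 and 0.012 m and x of collet_yellow in the frame of vblock between 0.05 and 0.08 m and y of collet_yellow in the frame of vblock between -0.015 and 0.015 m and z of collet_yellow in the frame of vblock between -0.004 and 0.004 m and angle between each of nut, collet_red, collet_blue, collet_yellow's own z axis and vertical below 0.12 rad and linear speed of each of nut, collet_red, collet_blue, collet_yellow below 0.02 m/s and angular speed of each of nut, collet_red, collet_blue, collet_yellow below 0.2 rad/s); the robot touches nothing.
It fails at once if the jar is pushed more than 30 mm from its place (distance of jar from where it was at the start of the episode above 0.03 m).
It fails at once if the brush is pushed more than 30 mm from its place (distance of brush from where it was at the start of the episode above 0.03 m).
It also fails if it takes over 118 s, if anything falls off the work surface, if the arm or the gripper's body presses on something with over 40 N, if the wrist force passes 120 N, or if a joint passes its speed limit or range.

## Working session

There is one attempt and no reset: what is moved stays moved. The work goes in short steps, Python scripts to look and compute and a shell command to move; the robot and the scene stay as the last step left them, time stands still between calls to the robot, and variables do not carry over. Pictures are saved under pics/ and viewed, at most 18 in all, crops included, and the job is handed in when it is done.

```bash
ls; mkdir -p pics; python3 - <<'E'
from rig import env, optics
import cv2,numpy as np
np.set_printoptions(precision=4,suppress=True)
for n in("scene","top"):
    im=optics.get_image(n); cv2.imwrite(f"pics/{n}0.png",im[:,:,::-1]); print(n,optics.calibration(n))
s=env.observe();print(s);print(env.hold_point_z)
E
```

```text
pics
scene {'fov_y': 42.78165220054986, 'cx': 317.1027379929936, 'cy': 233.04615565490911, 'T': array([[ 0.3151,  0.5685, -0.76  ,  1.3826],
       [ 0.949 , -0.1819,  0.2575, -0.3724],
       [ 0.0081, -0.8023, -0.5968,  0.6729],
       [ 0.    ,  0.    ,  0.    ,  1.    ]])}
top {'fov_y': 53.331087740193624, 'cx': 309.68256365536047, 'cy': 248.03614933809953, 'T': array([[-0.0234, -0.9915,  0.1279,  0.4407],
       [-0.9992,  0.0272,  0.0285, -0.1183],
       [-0.0317, -0.1271, -0.9914,  1.0369],
       [ 0.    ,  0.    ,  0.    ,  1.    ]])}
{'time_s': 0.1, 'q': array([-88.4801,  21.8384,  74.3775,   0.    ,  83.8576, -12.3362]), 'qvel': array([-0.0613, -0.0346, -0.1029, -0.008 , -0.0107,  0.0269]), 'joint_efforts': array([  0.0023, -44.9224, -23.1659,  -0.0003,   0.0036,   0.    ]), 'position': array([ 0.1317, -0.5337,  0.2308]), 'tool_rot': array([[ 0.9709,  0.2395, -0.    ],
       [ 0.2395, -0.9709,  0.0013],
       [ 0.0003, -0.0013, -1.    ]]), 'ft_force': array([ 0.0948, -0.5728, -0.7115]), 'wrist_torque': array([ 0.0624, -0.0522,  0.0451]), 'gripper_force': 0.0, 'grip_width': 0.0856482746009878}
0.0187
```

View pics/scene0.png

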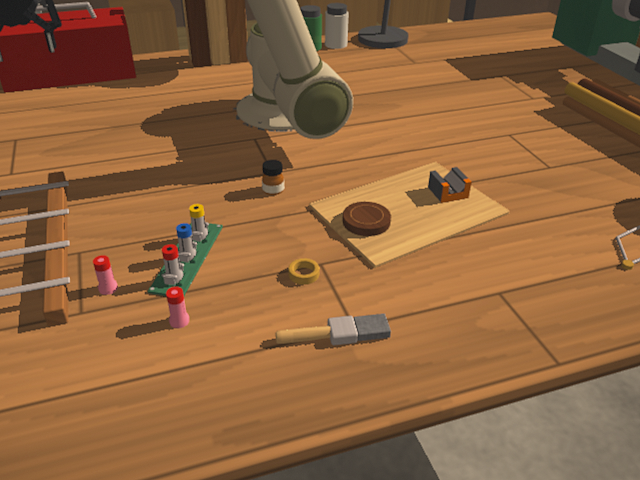

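View pics/top0.png

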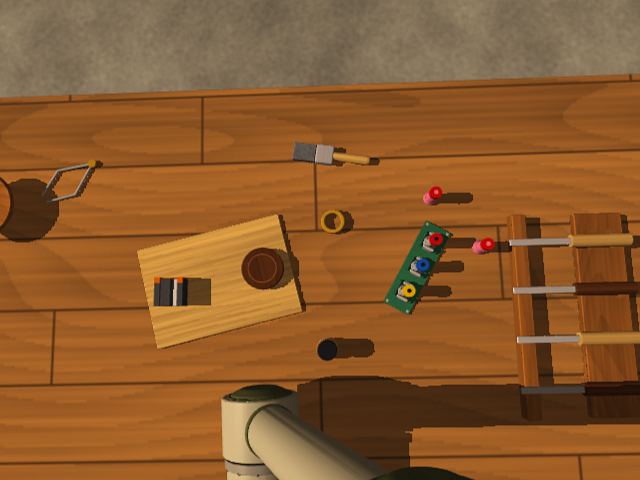

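The scene view shows the red collet in the strip at (171,260), blue at (186,240) and yellow at (198,220). The nut is at (304,271), the faceplate at (367,218), the vee block at (450,185), the jar at (272,178) and the brush at (335,330). The top view has red at (436,240), blue at (423,265), yellow at (408,290), the nut at (333,221), the faceplate at (263,268), and the vee block at (172,292) with its orange face towards the top of the picture.

Things that could be mistaken for the red collet: the pink-bodied decoys at top (433,195) and (484,245). My choice is the steel one in the clip at top (436,240).

```bash
cat > h.py <<'E'
from rig import env, optics
import cv2,numpy as np
np.set_printoptions(precision=4,suppress=True)
def ray(n,uv):
    c=optics.calibration(n);f=240/np.tan(np.radians(c["fov_y"]/2));T=c["T"]
    d=T[:3,:3]@np.array([(uv[0]-c["cx"])/f,(uv[1]-c["cy"])/f,1]);return T[:3,3],d
def onz(n,uv,z):
    o,d=ray(n,uv);return (o+d*(z-o[2])/d[2])
def proj(n,p):
    c=optics.calibration(n);f=240/np.tan(np.radians(c["fov_y"]/2));q=np.linalg.inv(c["T"])@np.r_[p,1]
    return np.array([c["cx"]+f*q[0]/q[2],c["cy"]+f*q[1]/q[2]])
def blobs(im,lo,hi,box,amin=15):
    x0,y0,x1,y1=box;hsv=cv2.cvtColor(im,cv2.COLOR_RGB2HSV)[y0:y1,x0:x1]
    m=cv2.inRange(hsv,np.array(lo),np.array(hi))
    n,l,s,c=cv2.connectedComponentsWithStats(m)
    out=[]
    for i in range(1,n):
        if s[i,4]>=amin:
            pts=np.argwhere(l==i)[:,::-1]+[x0,y0]
            out.append((s[i,4],c[i]+[x0,y0],pts))
    return sorted(out,key=lambda b:-b[0])
E
python3 - <<'E'
from h import *
im=cv2.imread("pics/top0.png");
a=cv2.resize(im[180:320,380:500],None,fx=5,fy=4.2857*1.1667,interpolation=cv2.INTER_CUBIC)[:600]
cv2.imwrite("pics/c1.png",a)
b=cv2.resize(im[205:355,130:350],None,fx=3.6,fy=3.6,interpolation=cv2.INTER_CUBIC)
cv2.imwrite("pics/c2.png",b[:, :800])
im=im[:,:,::-1].copy()
B=(385,180,500,320)
for nm,lo,hi in(("red",(0,200,120),(6,255,255)),("red2",(172,150,120),(179,255,255)),("blue",(100,150,60),(125,255,255)),("yel",(22,180,120),(32,255,255)),("green",(60,80,30),(95,255,255))):
    for b in blobs(im,lo,hi,B)[:4]: print(nm,b[0],b[1],"z66:",onz("top",b[1],.066)[:2], cv2.minAreaRect(b[2].astype(np.float32)))
hsv=cv2.cvtColor(im,cv2.COLOR_RGB2HSV)
for p in [(333,211),(333,221),(263,268),(263,250),(200,240),(163,278),(172,300),(182,278)]: print(p,hsv[p[1],p[0]])
E
```

```text
red 117 [486.9829 243.735 ] z66: [ 0.5648 -0.4501] ((487.0, 243.5), (11.0, 14.0), 90.0)
red 110 [435.2545 238.8182] z66: [ 0.5778 -0.3467] ((435.5, 238.5), (13.0, 11.0), 0.0)
red 102 [435.0686 192.2157] z66: [ 0.6749 -0.3518] ((435.0, 192.0), (10.0, 12.0), 90.0)
red2 27 [429.3704 200.2222] z66: [ 0.6584 -0.3392] ((429.7000427246094, 199.9000244140625), (4.427188396453857, 8.854375839233398), 18.43494987487793)
red2 24 [479.9583 250.2083] z66: [ 0.552  -0.4351] ((480.3970642089844, 249.8382568359375), (5.65945291519165, 7.888935089111328), 30.963756561279297)
blue 122 [422.2541 264.3115] z66: [ 0.5264 -0.3176] ((422.0, 264.0), (12.0, 12.0), 90.0)
yel 92 [408.837  290.3043] z66: [ 0.4747 -0.288 ] ((409.0, 290.5), (11.0, 12.0), 90.0)
green 1585 [415.3091 268.0744] z66: [ 0.5192 -0.3033] ((416.6891784667969, 266.9104919433594), (27.81325340270996, 91.14628601074219), 27.377702713012695)
(333, 211) [ 19 232 189]
(333, 221) [ 13 190  63]
(263, 268) [  9 199  78]
(263, 250) [ 10 203  69]
(200, 240) [ 17 177 216]
(163, 278) [ 13 208 115]
(172, 300) [13 46 39]
(182, 278) [ 11 255 152]
```

View pics/c1.png

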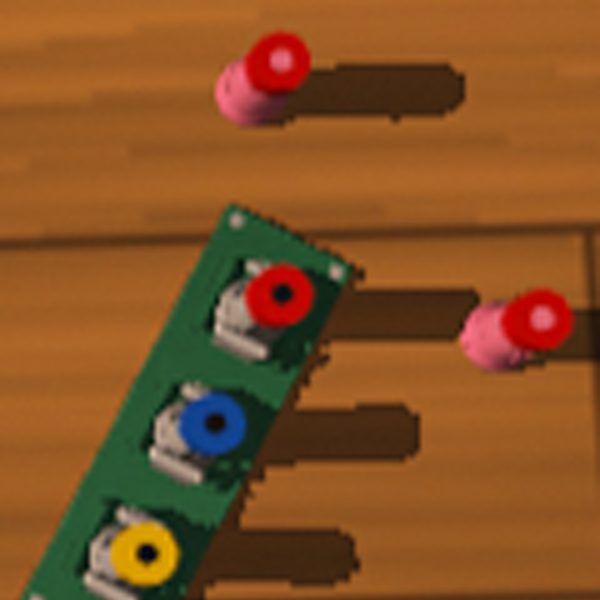

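View pics/c2.png

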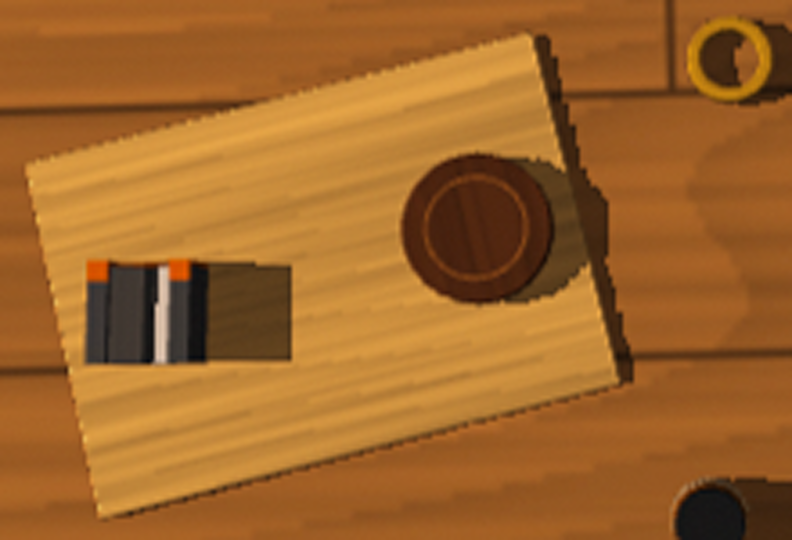

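The crop confirms it: the clipped collets have steel bodies and the two loose ones are pink. The vee block is nearly square to the picture, with its orange edge at the top, and its top face spans about (154..183, 277..305) in the full frame. Next I measure everything.

```bash
python3 - <<'E'
from h import *
im=cv2.imread("pics/top0.png")[:,:,::-1].copy(); sc=cv2.imread("pics/scene0.png")[:,:,::-1].copy()
for n,uv in (("red",(435.8,238.7)),("blue",(422.6,264.3)),("yel",(409,290.3))): print(n,onz("top",uv,.066))
for nm,lo,hi,B in(("red",(0,200,100),(6,255,255),(155,230,190,290)),("blue",(100,150,60),(125,255,255),(155,200,210,270)),("yel",(22,180,100),(32,255,255),(185,195,215,230))):
    b=blobs(sc,lo,hi,B)[0]; mn=b[2].min(0);mx=b[2].max(0); print(nm,"scene",b[0],b[1],mn,mx)
# nut
b=blobs(im,(17,200,80),(26,255,255),(315,205,352,240))[0]
e=cv2.fitEllipse(cv2.convexHull(b[2].astype(np.int32)));print("nut",b[0],e,onz("top",e[0],.016))
b=blobs(sc,(17,150,60),(30,255,255),(280,250,330,295))[0]
e=cv2.fitEllipse(cv2.convexHull(b[2].astype(np.int32)));print("nut sc",b[0],e,onz("scene",e[0],.010))
# faceplate
b=blobs(im,(4,170,40),(13,255,110),(235,240,290,295))[0]
e=cv2.fitEllipse(cv2.convexHull(b[2].astype(np.int32)));print("face",b[0],e,onz("top",e[0],.024))
b=blobs(sc,(0,60,20),(13,255,110),(335,190,400,240))
for k in b[:2]:
  e=cv2.fitEllipse(cv2.convexHull(k[2].astype(np.int32)));print("face sc",k[0],e,onz("scene",e[0],.020))
# board corners
def cr(x,y): return (x/3.6+130-.4,y/3.6+205-.4)
C=[onz("top",cr(*c),.008)for c in((25,163),(531,35),(622,383),(101,519))]
for i in range(4):print("corner",C[i],np.linalg.norm(C[i]-C[i-1]))
print("board",np.mean(C,0), C[1]-C[0]+C[2]-C[3])
# vblock
V=[onz("top",cr(*c),.046)for c in((86,261),(190,261),(190,362),(86,362))]
for i in range(4):print("v",V[i],np.linalg.norm(V[i]-V[i-1]))
print("vc",np.mean(V,0))
print("jar",onz("top",(327.5,349.5),.06))
for b in blobs(sc,(5,190,120),(17,255,255),(425,165,475,205),5)[:5]: print("or",b[0],b[1],cv2.minAreaRect(b[2].astype(np.float32)))
cv2.imwrite("pics/c3.png",cv2.resize(sc[150:250,350:510,::-1],None,fx=5,fy=5,interpolation=cv2.INTER_CUBIC))
E
```

```text
red [ 0.578  -0.3478  0.066 ]
blue [ 0.5264 -0.3183  0.066 ]
yel [ 0.4747 -0.2883  0.066 ]
red scene 177 [169.8814 251.6667] [162 244] [177 259]
blue scene 159 [183.5472 230.478 ] [177 224] [190 237]
yel scene 145 [196.2759 210.7103] [190 204] [203 217]
nut 249 ((332.2359313964844, 221.0603485107422), (23.189184188842773, 23.878767013549805), 61.66682815551758) [ 0.6299 -0.1392  0.016 ]
nut sc 588 ((303.5279541015625, 270.86859130859375), (26.620563507080078, 32.12958908081055), 86.47460174560547) [ 0.6322 -0.1415  0.01  ]
face 1294 ((262.3619689941406, 268.1612243652344), (41.04397964477539, 41.65412902832031), 82.28351593017578) [0.5308 0.0128 0.024 ]
face sc 1153 ((365.95147705078125, 218.42845153808594), (33.85884094238281, 49.413387298583984), 93.44450378417969) [0.5358 0.0095 0.02  ]
corner [0.5798 0.2916 0.008 ] 0.2201596711948001
corner [ 0.65   -0.0189  0.008 ] 0.3183733083634906
corner [ 0.4382 -0.0699  0.008 ] 0.21780011460799756
corner [0.3655 0.2411 0.008 ] 0.31941035837874293
board [0.5084 0.111  0.008 ] [ 0.143  -0.6215  0.    ]
v [0.5161 0.2392 0.046 ] 0.05847069938702435
v [0.5145 0.1781 0.046 ] 0.06112710213400311
v [0.4562 0.1775 0.046 ] 0.05834003584415204
v [0.4576 0.2381 0.046 ] 0.06066532481548805
vc [0.4861 0.2082 0.046 ]
jar [ 0.3607 -0.1212  0.06  ]
or 158 [453.3354 193.8291] ((454.9192810058594, 192.03578186035156), (11.694037437438965, 28.185626983642578), 80.13418579101562)
or 25 [445.04 184.32] ((445.0, 184.0), (4.0, 6.0), 90.0)
or 24 [467.2083 180.4167] ((467.0, 180.5), (3.0, 6.0), 90.0)
```

View pics/c3.png

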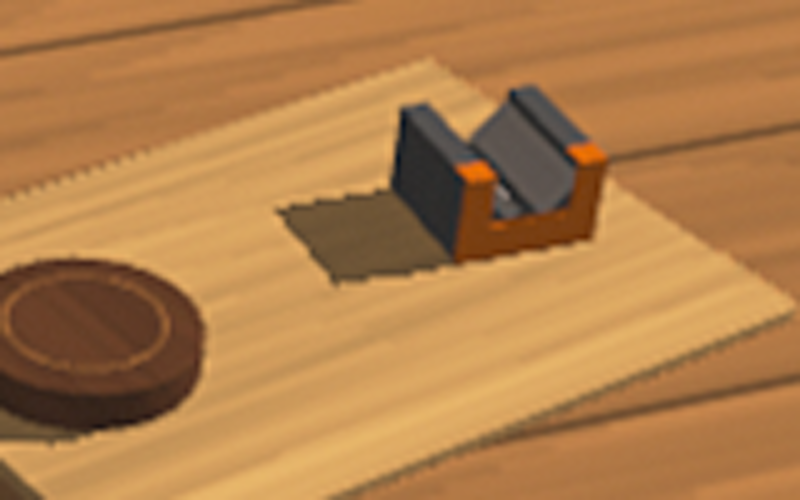

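The close crop shows the orange face towards the scene camera, with its base corners at about (441,202) and (469,198). The measurements agree with the given sizes: clip spacing is 59.5 mm, board sides are 219 and 319 mm, and the faceplate and block sit at ±100 mm to within 1 mm. Next I check in the scene view and compute the shifts.

```bash
cat >> h.py <<'E'
def go(p,yaw=None):
    s=env.observe();R=s["tool_rot"];d=np.array(p)-s["position"];y=np.degrees(np.arctan2(R[1,1],R[0,1]))
    print("pos",s["position"],"yaw %.1f w %.4f f"%(y,s["grip_width"]),s["gripper_force"],"units",R.T@d/.04,"roll units",None if yaw is None else ((y-yaw+180)%360-180)/5)
    return R.T@d/.04
E
python3 - <<'E'
from h import *
for n,p in(("red",(.578,-.3478,.066)),("blue",(.5264,-.3183,.066)),("yel",(.4747,-.2883,.066))):print(n,proj("scene",p))
print("vface base",onz("scene",(441,202),.008),onz("scene",(468.8,197.8),.008))
go((.630,-.139,.1))
E
```

```text
red [170.077  248.7148]
blue [183.7822 227.2958]
yel [196.5681 207.6651]
vface base [0.5132 0.1775 0.008 ] [0.5165 0.2371 0.008 ]
pos [ 0.1317 -0.5337  0.2308] yaw -76.1 w 0.0856 f 0.0 units [14.4574 -6.594   3.2817] roll units None
```

```bash
python3 -m jog '[{"linear":[0.85,-0.39,0]},{"linear":[0.85,-0.39,0]},{"linear":[0.85,-0.39,0]},{"linear":[0.85,-0.39,0]},{"linear":[0.85,-0.39,0]},{"linear":[0.85,-0.39,0]},{"linear":[0.85,-0.39,0]},{"linear":[0.85,-0.39,0]},{"linear":[0.85,-0.39,0]},{"linear":[0.85,-0.39,0]},{"linear":[0.85,-0.39,0]},{"linear":[0.85,-0.39,0]}]' 1 40
python3 -m jog '[{"linear":[0.85,-0.38,0]},{"linear":[0.85,-0.38,0.4]},{"linear":[0.85,-0.38,0.4]},{"linear":[0.85,-0.38,0.4]},{"linear":[0.85,-0.38,0.4]},{"linear":[0,0,0.8]},{"linear":[0,0,0.8]},{"linear":[0,0,0]},{"linear":[0,0,0]}]'
python3 -c "
from h import *
go((.630,-.139,.002))"
```

```text
pos [ 0.1317 -0.5337  0.2308] yaw -76.1 w 0.0856 f 0.0 units [14.4567 -6.5909  5.7317] roll units Noneinvalid input
invalid input
```

```bash
python3 -m jog '[{"linear":[0.85,-0.39,0],"roll":0},{"linear":[0.85,-0.39,0],"roll":0},{"linear":[0.85,-0.39,0],"roll":0},{"linear":[0.85,-0.39,0],"roll":0},{"linear":[0.85,-0.39,0],"roll":0},{"linear":[0.85,-0.39,0],"roll":0},{"linear":[0.85,-0.39,0],"roll":0},{"linear":[0.85,-0.39,0],"roll":0},{"linear":[0.85,-0.39,0],"roll":0},{"linear":[0.85,-0.39,0],"roll":0},{"linear":[0.85,-0.39,0],"roll":0},{"linear":[0.85,-0.39,0],"roll":0}]' 1 40
python3 -c "
from h import *
go((.630,-.139,.1))"
```

```text
time_s: 1.1
position: [0.4841, -0.2529, 0.2311]
tool_rot: [[0.971, 0.24, -0.001], [0.24, -0.971, 0.0], [-0.0, -0.001, -1.0]]
ft_force: [-0.3, -0.7, -0.9]
grip_width: 0.0857
gripper_force: 0.0
pos [ 0.4841 -0.2529  0.2311] yaw -76.1 w 0.0857 f 0.0 units [ 4.2241 -1.8907  3.2762] roll units None
```

```bash
python3 -m jog '[{"linear":[0.84,-0.38,0],"roll":0},{"linear":[0.84,-0.38,0.3],"roll":0},{"linear":[0.84,-0.38,0.3],"roll":0},{"linear":[0.84,-0.38,0.3],"roll":0},{"linear":[0.84,-0.38,0.3],"roll":0},{"linear":[0,0,0.8],"roll":0},{"linear":[0,0,0.8],"roll":0},{"linear":[0,0,0.6],"roll":0},{"linear":[0,0,0],"roll":0},{"linear":[0,0,0],"roll":0}]'
python3 -c "
from h import *
go((.630,-.139,.002))
cv2.imwrite('pics/t1.png',optics.get_image('top')[150:300,220:420,::-1].repeat(3,0).repeat(3,1))"
```

```text
time_s: 1.93
position: [0.6276, -0.1404, 0.0947]
tool_rot: [[0.971, 0.239, -0.002], [0.239, -0.971, 0.001], [-0.002, -0.001, -1.0]]
ft_force: [0.3, -0.3, 1.0]
grip_width: 0.0856
gripper_force: 0.0
pos [ 0.6276 -0.1404  0.0947] yaw -76.1 w 0.0856 f 0.0 units [ 0.0714 -0.016   2.3178] roll units None
```

View pics/t1.png

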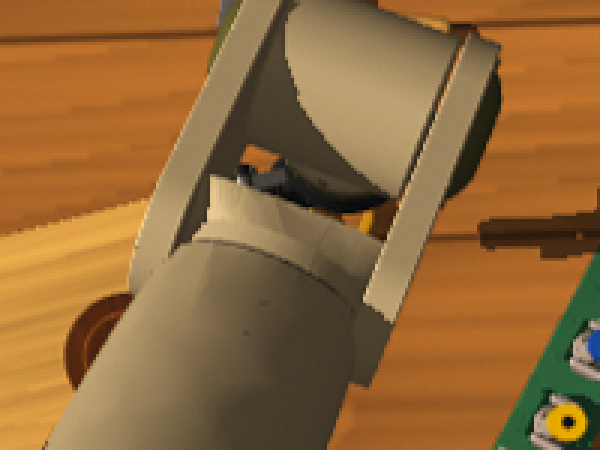

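The arm hides the nut in the top view; only a glint of brass shows at about (342,224), where it should be. The pose matches the measurement, so I descend and grip.

```bash
python3 -m jog '[{"linear":[0.07,-0.02,0.5],"roll":0},{"linear":[0,0,0.5],"roll":0},{"linear":[0,0,0.5],"roll":0},{"linear":[0,0,0.4],"roll":0},{"linear":[0,0,0.3],"roll":0},{"linear":[0,0,0.1],"roll":0},{"linear":[0,0,0],"roll":0},{"linear":[0,0,0],"roll":0}]'
python3 -m jog '[{"linear":[0,0,0],"roll":0},{"linear":[0,0,0],"roll":0},{"linear":[0,0,0],"roll":0},{"linear":[0,0,0],"roll":0},{"linear":[0,0,0],"roll":0},{"linear":[0,0,0],"roll":0},{"linear":[0,0,0],"roll":0},{"linear":[0,0,0],"roll":0},{"linear":[0,0,0],"roll":0}]' -1 50
python3 -c "
from h import *
go((.630,-.139,.002))
cv2.imwrite('pics/s1.png',cv2.resize(optics.get_image('scene')[190:310,220:400,::-1],None,fx=4,fy=4))"
```

```text
time_s: 2.65
position: [0.6312, -0.1394, 0.0047]
tool_rot: [[0.971, 0.239, 0.002], [0.239, -0.971, -0.001], [0.002, 0.001, -1.0]]
ft_force: [0.2, 0.2, 0.2]
grip_width: 0.0858
gripper_force: 0.0
time_s: 3.4
position: [0.6309, -0.1392, 0.0047]
tool_rot: [[0.971, 0.24, 0.002], [0.24, -0.971, -0.001], [0.001, 0.001, -1.0]]
ft_force: [-1.7, 0.4, 6.9]
grip_width: 0.0493
gripper_force: 51.1
pos [ 0.6309 -0.1392  0.0047] yaw -76.1 w 0.0493 f 51.13079806789756 units [-0.0196 -0.0109  0.0681] roll units None
```

View pics/s1.png

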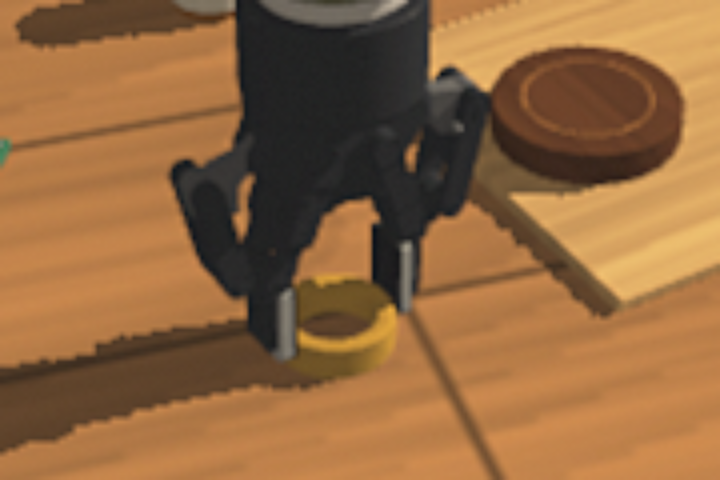

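The nut sits between both pads, level, with its ring centre at about (306,270), and the grip is 51 N. I lift it and carry it to the faceplate.

```bash
python3 -m jog '[{"linear":[0,0,-0.2],"roll":0},{"linear":[0,0,-0.5],"roll":0},{"linear":[0,0,-0.6],"roll":0},{"linear":[0,0,-0.5],"roll":0},{"linear":[0,0,-0.2],"roll":0},{"linear":[0,0,0],"roll":0},{"linear":[0,0,0],"roll":0}]'
python3 -c "
from h import *
go((.531,.013,.08))
im=optics.get_image('scene');cv2.imwrite('pics/s2.png',cv2.resize(im[150:290,220:400,::-1],None,fx=4,fy=4))"
```

```text
time_s: 4.03
position: [0.6301, -0.139, 0.0829]
tool_rot: [[0.971, 0.239, -0.001], [0.239, -0.971, 0.0], [-0.0, -0.0, -1.0]]
ft_force: [-0.2, -0.2, -1.6]
grip_width: 0.049
gripper_force: 52.1
pos [ 0.6301 -0.139   0.0829] yaw -76.1 w 0.0490 f 52.11340444162488 units [-1.4968 -4.2818  0.0734] roll units None
```

View pics/s2.png

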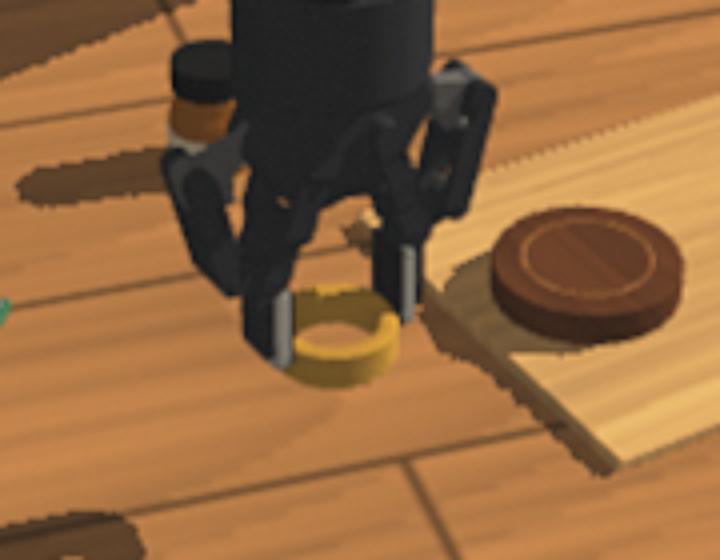

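The nut is held level, with its ring centre at about (306,234).

```bash
python3 -c "
from h import *
im=cv2.imread('pics/s2.png')
print(onz('scene',(343/4+220,337/4+150),.086), onz('scene',(303.5,270.9),.008))"
python3 -m jog '[{"linear":[-0.3,-0.85,0],"roll":0},{"linear":[-0.3,-0.85,0],"roll":0},{"linear":[-0.3,-0.85,0],"roll":0},{"linear":[-0.3,-0.85,0],"roll":0},{"linear":[-0.3,-0.85,0],"roll":0},{"linear":[0,0,0.4],"roll":0},{"linear":[0,0,0.4],"roll":0},{"linear":[0,0,0],"roll":0},{"linear":[0,0,0],"roll":0}]'
python3 -c "
from h import *
go((.531,.013,.0312))
im=optics.get_image('scene');cv2.imwrite('pics/s3.png',cv2.resize(im[130:250,280:460,::-1],None,fx=4,fy=4))"
```

```text
[ 0.6328 -0.1375  0.086 ] [ 0.63   -0.1408  0.008 ]
time_s: 4.83
position: [0.5308, 0.0117, 0.0502]
tool_rot: [[0.971, 0.239, -0.003], [0.239, -0.971, 0.001], [-0.003, -0.001, -1.0]]
ft_force: [-0.6, -0.2, 0.1]
grip_width: 0.0495
gripper_force: 52.2
pos [0.5308 0.0117 0.0502] yaw -76.2 w 0.0495 f 52.184453420341015 units [ 0.0136 -0.0298  0.4756] roll units None
```

View pics/s3.png

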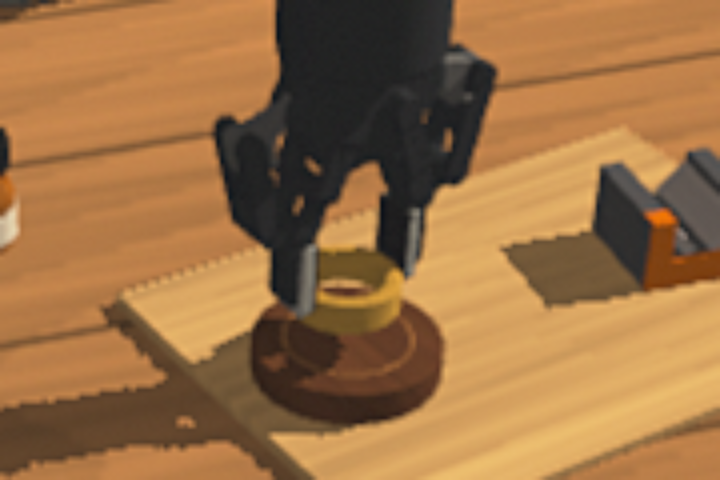

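The nut hangs over the faceplate, centred near (369,203). I lower it and release, opening only part way.

```bash
python3 -m jog '[{"linear":[-0.02,-0.03,0.2],"roll":0},{"linear":[0,0,0.15],"roll":0},{"linear":[0,0,0.08],"roll":0},{"linear":[0,0,0.03],"roll":0},{"linear":[0,0,0],"roll":0},{"linear":[0,0,0],"roll":0}]'
python3 -m jog '[{"linear":[0,0,0],"roll":0},{"linear":[0,0,0],"roll":0},{"linear":[0,0,0],"roll":0},{"linear":[0,0,0],"roll":0},{"linear":[0,0,0],"roll":0},{"linear":[0,0,0],"roll":0}]' 0.7
python3 -m jog '[{"linear":[0,0,-0.2],"roll":0},{"linear":[0,0,-0.5],"roll":0},{"linear":[0,0,-0.8],"roll":0},{"linear":[0,0,-0.9],"roll":0},{"linear":[0,0,-0.5],"roll":0}]' 1
python3 -c "
from h import *
go((.4747,-.2883,.13),-119.7)"
```

```text
time_s: 5.38
position: [0.5305, 0.0125, 0.033]
tool_rot: [[0.971, 0.239, 0.0], [0.239, -0.971, -0.0], [0.0, 0.0, -1.0]]
ft_force: [0.3, 0.4, -1.0]
grip_width: 0.0494
gripper_force: 52.2
time_s: 5.88
position: [0.5304, 0.0126, 0.033]
tool_rot: [[0.971, 0.239, 0.0], [0.239, -0.971, -0.0], [0.0, 0.0, -1.0]]
ft_force: [0.6, -0.4, -0.0]
grip_width: 0.0726
gripper_force: 0.0
time_s: 6.3
position: [0.5312, 0.0125, 0.1531]
tool_rot: [[0.971, 0.24, 0.005], [0.24, -0.971, -0.001], [0.004, 0.002, -1.0]]
ft_force: [-0.0, 0.0, 0.5]
grip_width: 0.0855
gripper_force: 0.0
pos [0.5312 0.0125 0.1531] yaw -76.1 w 0.0855 f 0.0 units [-3.1758  6.9617  0.5764] roll units 8.71160047823488
```

```bash
python3 -m jog '[{"linear":[-0.1,0.9,0],"roll":0},{"linear":[-0.1,0.9,0],"roll":0},{"linear":[-0.1,0.9,0],"roll":0},{"linear":[-0.1,0.9,0],"roll":0},{"linear":[-0.1,0.9,0],"roll":0},{"linear":[-0.1,0.9,0],"roll":0},{"linear":[-0.1,0.9,0],"roll":0},{"linear":[-0.1,0.9,0],"roll":0},{"linear":[-0.1,0.9,0],"roll":0},{"linear":[-0.1,0.9,0],"roll":0}]'
python3 -m jog '[{"linear":[0,0,0],"roll":1},{"linear":[0,0,0],"roll":1},{"linear":[0,0,0],"roll":1},{"linear":[0,0,0],"roll":1},{"linear":[0,0,0],"roll":1},{"linear":[0,0,0],"roll":1},{"linear":[0,0,0],"roll":1},{"linear":[0,0,0],"roll":1},{"linear":[0,0,0],"roll":0.7},{"linear":[0,0,0],"roll":0}]'
python3 - <<'E'
from h import *
go((.578,-.3478,.034),-119.7)
im=optics.get_image("top").copy();cv2.imwrite("pics/t2.png",im[:,:,::-1])
for b in blobs(im,(17,200,80),(26,255,255),(235,235,295,295))[:3]:
    e=cv2.fitEllipse(cv2.convexHull(b[2].astype(np.int32)));print("nut",b[0],e,onz("top",e[0],.042))
sc=optics.get_image("scene");cv2.imwrite('pics/s4.png',sc[:,:,::-1])
for b in blobs(sc.copy(),(17,150,60),(30,255,255),(335,185,400,245))[:3]:
    e=cv2.fitEllipse(cv2.convexHull(b[2].astype(np.int32)));print("nut sc",b[0],e,onz("scene",e[0],.034))
E
```

```text
time_s: 7.13
position: [0.5776, -0.3483, 0.1497]
tool_rot: [[0.971, 0.239, 0.0], [0.239, -0.971, -0.0], [0.0, 0.0, -1.0]]
ft_force: [0.4, -0.0, -0.4]
grip_width: 0.0855
gripper_force: 0.0
time_s: 7.97
position: [0.5777, -0.3464, 0.1495]
tool_rot: [[0.868, -0.496, 0.0], [-0.496, -0.868, -0.0], [0.0, 0.0, -1.0]]
ft_force: [0.6, -0.2, -0.2]
grip_width: 0.0852
gripper_force: 0.0
pos [ 0.5777 -0.3464  0.1495] yaw -119.8 w 0.0852 f 0.0 units [0.0228 0.0264 2.8867] roll units -0.013311746882260422
nut 258 ((261.8148498535156, 267.6886291503906), (24.19744873046875, 24.40801429748535), 19.764362335205078) [0.5302 0.0116 0.042 ]
nut sc 490 ((365.6438293457031, 210.38543701171875), (22.765335083007812, 29.943532943725586), 93.06951904296875) [0.53   0.0104 0.034 ]
```

View pics/s4.png

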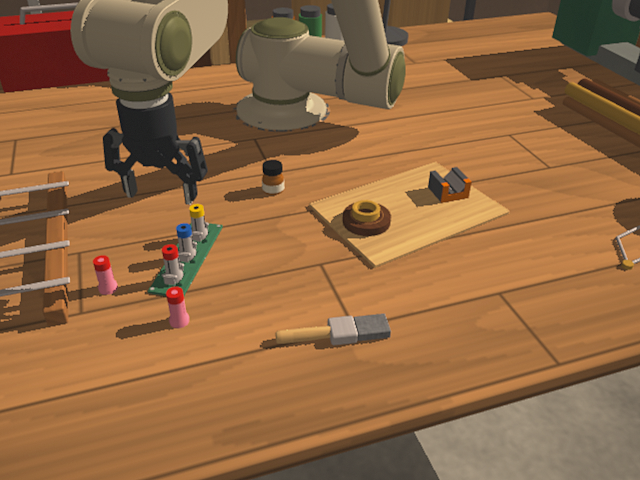

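The nut lies centred on the faceplate at (366,210), about 1.5 mm off centre. The open gripper is above the red collet at (171,255), so I descend and grip.

```bash
python3 -m jog '[{"linear":[0.02,0.02,0.6],"roll":0},{"linear":[0,0,0.6],"roll":0},{"linear":[0,0,0.6],"roll":0},{"linear":[0,0,0.6],"roll":0},{"linear":[0,0,0.3],"roll":0},{"linear":[0,0,0.15],"roll":0},{"linear":[0,0,0],"roll":0}]'
python3 -m jog '[{"linear":[0,0,0],"roll":0},{"linear":[0,0,0],"roll":0},{"linear":[0,0,0],"roll":0},{"linear":[0,0,0],"roll":0},{"linear":[0,0,0],"roll":0},{"linear":[0,0,0],"roll":0},{"linear":[0,0,0],"roll":0},{"linear":[0,0,0],"roll":0},{"linear":[0,0,0],"roll":0},{"linear":[0,0,0],"roll":0}]' -1 60
```

```text
time_s: 8.65
position: [0.5779, -0.3475, 0.0343]
tool_rot: [[0.869, -0.494, -0.001], [-0.494, -0.869, 0.001], [-0.001, -0.0, -1.0]]
ft_force: [0.1, 0.3, 0.8]
grip_width: 0.0852
gripper_force: 0.0
time_s: 9.48
position: [0.5783, -0.3477, 0.0357]
tool_rot: [[0.869, -0.495, 0.001], [-0.495, -0.869, -0.001], [0.001, 0.0, -1.0]]
ft_force: [-1.2, 0.8, 5.3]
grip_width: 0.0224
gripper_force: 58.8
```

```bash
python3 -m jog '[{"linear":[0,0,-0.1],"roll":0},{"linear":[0,0,-0.15],"roll":0},{"linear":[0,0,-0.2],"roll":0},{"linear":[0,0,-0.2],"roll":0},{"linear":[0,0,-0.5],"roll":0},{"linear":[0,0,-0.8],"roll":0},{"linear":[0,0,-0.5],"roll":0},{"linear":[0,0,0],"roll":0},{"linear":[0,0,0],"roll":0}]'
python3 - <<'E'
from h import *
go((.530,.0115,.13),-119.7)
sc=optics.get_image("scene");cv2.imwrite('pics/s5.png',cv2.resize(sc[130:330,60:280,::-1],None,fx=3,fy=3))
E
```

```text
time_s: 10.23
position: [0.5785, -0.3479, 0.1349]
tool_rot: [[0.869, -0.495, 0.003], [-0.495, -0.869, -0.002], [0.003, 0.001, -1.0]]
ft_force: [0.2, -0.6, -1.8]
grip_width: 0.0225
gripper_force: 62.9
pos [ 0.5785 -0.3479  0.1349] yaw -119.6 w 0.0225 f 62.85421013832092 units [-5.4976 -7.21    0.0981] roll units 0.011458067846496079
```

View pics/s5.png

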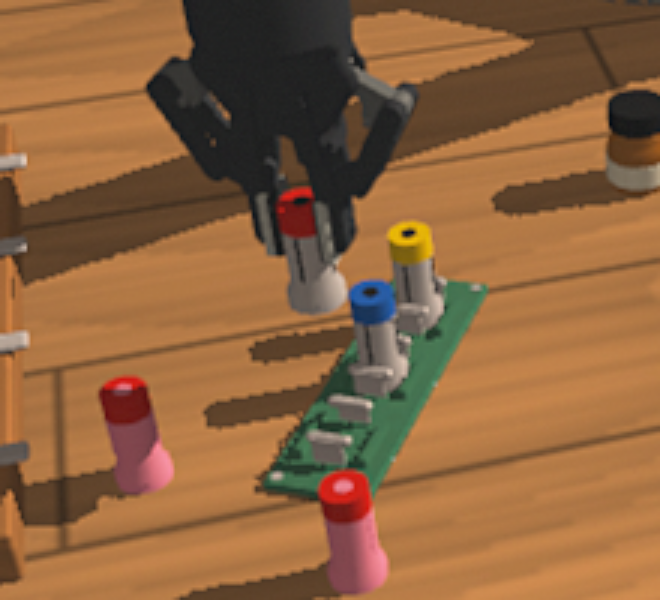

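The red collet is held upright with its foot clear at about (165,228), and the other two are still in their clips. I carry it to the nut.

```bash
python3 -m jog '[{"linear":[-0.55,-0.72,0],"roll":0},{"linear":[-0.55,-0.72,0],"roll":0},{"linear":[-0.55,-0.72,0],"roll":0},{"linear":[-0.55,-0.72,0],"roll":0},{"linear":[-0.55,-0.72,0],"roll":0},{"linear":[-0.55,-0.72,0],"roll":0},{"linear":[-0.55,-0.72,0],"roll":0},{"linear":[-0.55,-0.72,0],"roll":0},{"linear":[-0.55,-0.72,0],"roll":0},{"linear":[-0.55,-0.72,0],"roll":0},{"linear":[0,0,0.3],"roll":0},{"linear":[0,0,0.3],"roll":0}]'
python3 -m jog '[{"linear":[0,0,0],"roll":0},{"linear":[0,0,0],"roll":0},{"linear":[0,0,0],"roll":0}]'
python3 - <<'E'
from h import *
go((.530,.0115,.055),-119.7)
sc=optics.get_image("scene");cv2.imwrite('pics/s6.png',cv2.resize(sc[100:250,280:450,::-1],None,fx=4,fy=4))
for b in blobs(sc.copy(),(17,150,60),(30,255,255),(335,175,400,245))[:3]:print("nut",b[0],b[2].min(0),b[2].max(0))
hsv=cv2.cvtColor(sc,cv2.COLOR_RGB2HSV)
for p in [(.53,.0115,.042),(.53,.0115,.066),(.53,.0115,.126)]:print(proj("scene",p))
E
```

```text
time_s: 11.28
position: [0.5286, 0.0136, 0.1082]
tool_rot: [[0.871, -0.492, -0.001], [-0.492, -0.871, 0.0], [-0.001, 0.0, -1.0]]
ft_force: [0.5, -0.7, -2.1]
grip_width: 0.0225
gripper_force: 62.9
time_s: 11.53
position: [0.5294, 0.0112, 0.1089]
tool_rot: [[0.869, -0.495, -0.0], [-0.495, -0.869, 0.0], [-0.0, 0.0, -1.0]]
ft_force: [-0.1, 0.3, -1.0]
grip_width: 0.0221
gripper_force: 62.9
pos [0.5294 0.0112 0.1089] yaw -119.7 w 0.0221 f 62.85707473754883 units [ 0.0104 -0.0147  1.3481] roll units 0.004768393977440155
nut 490 [352 199] [379 221]
[366.4619 206.692 ]
[367.2074 195.7129]
[369.1581 166.9829]
```

View pics/s6.png

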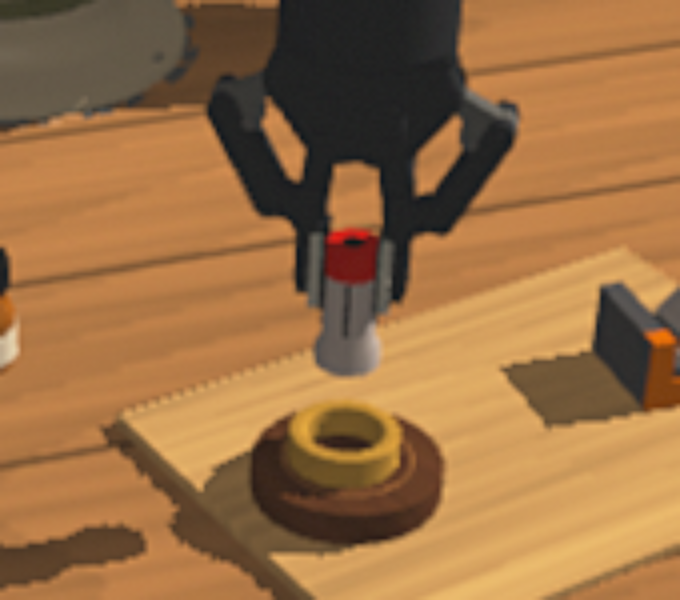

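The collet is upright, with its foot at (367,191) directly over the nut at (366,208). I lower it.

```bash
python3 -m jog '[{"linear":[0.01,-0.01,0.4],"roll":0},{"linear":[0,0,0.3],"roll":0},{"linear":[0,0,0.2],"roll":0},{"linear":[0,0,0.15],"roll":0},{"linear":[0,0,0.1],"roll":0},{"linear":[0,0,0.05],"roll":0},{"linear":[0,0,0],"roll":0},{"linear":[0,0,0],"roll":0}]'
python3 - <<'E'
from h import *
go((.530,.0115,.055),-119.7)
sc=optics.get_image("scene");cv2.imwrite('pics/s7.png',cv2.resize(sc[120:250,300:430,::-1],None,fx=4,fy=4))
E
```

```text
time_s: 12.25
position: [0.5301, 0.0116, 0.0613]
tool_rot: [[0.869, -0.495, 0.001], [-0.495, -0.869, -0.0], [0.001, -0.0, -1.0]]
ft_force: [0.9, 0.7, -1.7]
grip_width: 0.0222
gripper_force: 62.9
pos [0.5301 0.0116 0.0613] yaw -119.6 w 0.0222 f 62.85712122917175 units [-0.0005  0.0032  0.1572] roll units 0.01063199852032426
```

View pics/s7.png

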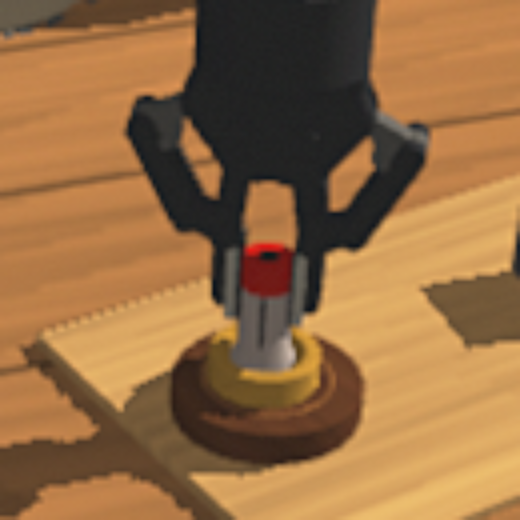

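The flange has entered the bore at about (366,208) without contact. I lower it gently until it lands.

```bash
python3 -m jog '[{"linear":[0,0,0.07],"roll":0},{"linear":[0,0,0.05],"roll":0},{"linear":[0,0,0],"roll":0},{"linear":[0,0,0],"roll":0}]'
python3 -m jog '[{"linear":[0,0,0.02],"roll":0},{"linear":[0,0,0],"roll":0},{"linear":[0,0,0],"roll":0}]'
```

```text
time_s: 12.63
position: [0.5298, 0.0117, 0.056]
tool_rot: [[0.869, -0.495, -0.0], [-0.495, -0.869, 0.0], [-0.0, 0.0, -1.0]]
ft_force: [-0.0, 0.6, -1.6]
grip_width: 0.0224
gripper_force: 62.9
time_s: 12.88
position: [0.53, 0.0117, 0.0557]
tool_rot: [[0.869, -0.495, 0.001], [-0.495, -0.869, -0.0], [0.001, -0.0, -1.0]]
ft_force: [-1.5, 0.0, 3.6]
grip_width: 0.0224
gripper_force: 63.9
```

It has landed at 3.6 N. I release and retreat, then move over to blue.

```bash
python3 -m jog '[{"linear":[0,0,0],"roll":0},{"linear":[0,0,0],"roll":0},{"linear":[0,0,0],"roll":0},{"linear":[0,0,0],"roll":0},{"linear":[0,0,0],"roll":0},{"linear":[0,0,0],"roll":0}]' 0.3
python3 -m jog '[{"linear":[0,0,-0.2],"roll":0},{"linear":[0,0,-0.5],"roll":0},{"linear":[0,0,-0.8],"roll":0},{"linear":[0,0,-0.8],"roll":0},{"linear":[0,0,-0.3],"roll":0}]' 1
python3 -c "
from h import *
go((.5264,-.3183,.034),-119.7)"
```

```text
time_s: 13.38
position: [0.5299, 0.0116, 0.0553]
tool_rot: [[0.869, -0.495, 0.0], [-0.495, -0.869, -0.0], [0.0, -0.0, -1.0]]
ft_force: [-0.9, -0.0, -0.2]
grip_width: 0.0557
gripper_force: 0.0
time_s: 13.8
position: [0.5312, 0.0115, 0.164]
tool_rot: [[0.869, -0.494, 0.006], [-0.494, -0.869, -0.001], [0.006, -0.002, -1.0]]
ft_force: [0.4, 0.1, 0.6]
grip_width: 0.0851
gripper_force: 0.0
pos [0.5312 0.0115 0.164 ] yaw -119.6 w 0.0851 f 0.0 units [3.9531 7.232  3.261 ] roll units 0.012705092048105372
```

```bash
python3 -m jog '[{"linear":[0.44,0.8,0],"roll":0},{"linear":[0.44,0.8,0],"roll":0},{"linear":[0.44,0.8,0],"roll":0},{"linear":[0.44,0.8,0],"roll":0},{"linear":[0.44,0.8,0],"roll":0},{"linear":[0.44,0.8,0],"roll":0},{"linear":[0.44,0.8,0],"roll":0},{"linear":[0.44,0.8,0],"roll":0},{"linear":[0.44,0.8,0],"roll":0},{"linear":[0,0,0],"roll":0},{"linear":[0,0,0],"roll":0}]'
python3 -c "
from h import *
go((.5264,-.3183,.034),-119.7)
s=optics.get_image('scene');cv2.imwrite('pics/s8.png',cv2.resize(s[90:310,80:420,::-1],None,fx=2.3,fy=2.3))"
```

```text
time_s: 14.72
position: [0.5246, -0.3186, 0.1594]
tool_rot: [[0.868, -0.497, -0.0], [-0.497, -0.868, 0.0], [-0.0, -0.0, -1.0]]
ft_force: [0.4, -0.0, 0.1]
grip_width: 0.0856
gripper_force: 0.0
pos [ 0.5246 -0.3186  0.1594] yaw -119.8 w 0.0856 f 0.0 units [ 0.0359 -0.0279  3.1342] roll units -0.019985217030216516
```

View pics/s8.png

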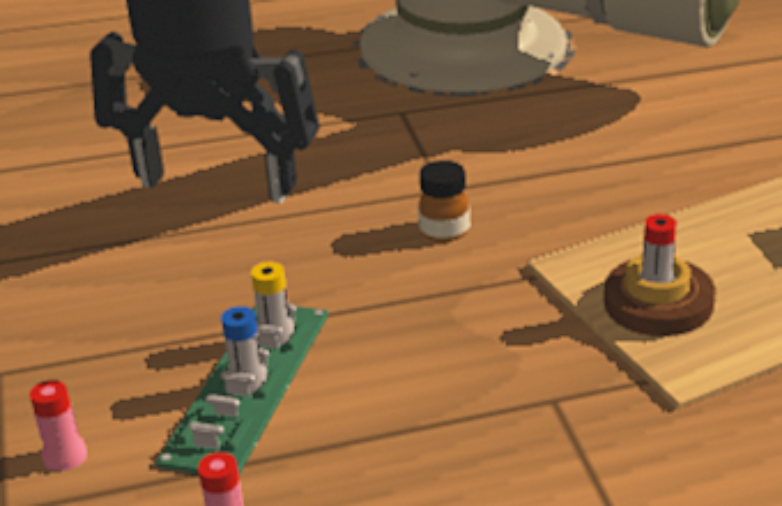

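The red collet stands in the nut at about (366,205), released and upright. Next I grip blue at (184,240).

```bash
python3 -m jog '[{"linear":[0.03,-0.03,0.6],"roll":0},{"linear":[0,0,0.7],"roll":0},{"linear":[0,0,0.7],"roll":0},{"linear":[0,0,0.6],"roll":0},{"linear":[0,0,0.35],"roll":0},{"linear":[0,0,0.18],"roll":0},{"linear":[0,0,0],"roll":0}]'
python3 -m jog '[{"linear":[0,0,0],"roll":0},{"linear":[0,0,0],"roll":0},{"linear":[0,0,0],"roll":0},{"linear":[0,0,0],"roll":0},{"linear":[0,0,0],"roll":0},{"linear":[0,0,0],"roll":0},{"linear":[0,0,0],"roll":0},{"linear":[0,0,0],"roll":0},{"linear":[0,0,0],"roll":0},{"linear":[0,0,0],"roll":0}]' -1 60
python3 -m jog '[{"linear":[0,0,-0.1],"roll":0},{"linear":[0,0,-0.15],"roll":0},{"linear":[0,0,-0.2],"roll":0},{"linear":[0,0,-0.2],"roll":0},{"linear":[0,0,-0.5],"roll":0},{"linear":[0,0,-0.8],"roll":0},{"linear":[0,0,-0.8],"roll":0},{"linear":[0,0,-0.5],"roll":0},{"linear":[0,0,0],"roll":0},{"linear":[0,0,0],"roll":0}]'
python3 -c "
from h import *
go((.5085,.111,.06),-119.7)"
```

```text
time_s: 15.35
position: [0.5265, -0.315, 0.0333]
tool_rot: [[0.87, -0.493, -0.002], [-0.493, -0.87, 0.002], [-0.002, -0.001, -1.0]]
ft_force: [-0.6, 0.4, 0.4]
grip_width: 0.0852
gripper_force: 0.0
time_s: 16.18
position: [0.5269, -0.3168, 0.0348]
tool_rot: [[0.869, -0.495, 0.001], [-0.495, -0.869, -0.001], [0.001, 0.0, -1.0]]
ft_force: [-1.0, 1.2, 5.9]
grip_width: 0.0225
gripper_force: 58.7
time_s: 17.02
position: [0.527, -0.3167, 0.1659]
tool_rot: [[0.869, -0.495, 0.002], [-0.495, -0.869, -0.002], [0.003, 0.001, -1.0]]
ft_force: [0.2, 0.8, -1.8]
grip_width: 0.0226
gripper_force: 62.2
pos [ 0.527  -0.3167  0.1659] yaw -119.6 w 0.0226 f 62.20235466957092 units [-5.6998 -9.0671  2.6218] roll units 0.011234184066813669
```

```bash
python3 -m jog '[{"linear":[-0.475,-0.755,0],"roll":0},{"linear":[-0.475,-0.755,0],"roll":0},{"linear":[-0.475,-0.755,0],"roll":0},{"linear":[-0.475,-0.755,0],"roll":0},{"linear":[-0.475,-0.755,0],"roll":0},{"linear":[-0.475,-0.755,0],"roll":0},{"linear":[-0.475,-0.755,0],"roll":0},{"linear":[-0.475,-0.755,0],"roll":0},{"linear":[-0.475,-0.755,0],"roll":0},{"linear":[-0.475,-0.755,0],"roll":0},{"linear":[-0.475,-0.755,0],"roll":0},{"linear":[-0.475,-0.755,0],"roll":0}]'
python3 -m jog '[{"linear":[0,0,0.4],"roll":0},{"linear":[0,0,0.8],"roll":0},{"linear":[0,0,0.8],"roll":0},{"linear":[0,0,0.6],"roll":0},{"linear":[0,0,0.2],"roll":0},{"linear":[0,0,0],"roll":0},{"linear":[0,0,0],"roll":0},{"linear":[0,0,0],"roll":0}]'
python3 -c "
from h import *
go((.5085,.111,.037),-119.7)"
```

```text
time_s: 18.02
position: [0.5068, 0.1129, 0.1631]
tool_rot: [[0.869, -0.495, -0.002], [-0.495, -0.869, 0.0], [-0.002, 0.001, -1.0]]
ft_force: [0.5, 0.2, -0.9]
grip_width: 0.0223
gripper_force: 62.2
time_s: 18.68
position: [0.5086, 0.1111, 0.0534]
tool_rot: [[0.869, -0.495, 0.002], [-0.495, -0.869, -0.0], [0.002, -0.001, -1.0]]
ft_force: [1.1, 0.8, -1.1]
grip_width: 0.0227
gripper_force: 62.2
pos [0.5086 0.1111 0.0534] yaw -119.7 w 0.0227 f 62.20429301261902 units [-0.0012  0.0048  0.41  ] roll units 0.009674091411181963
```

```bash
python3 -m jog '[{"linear":[0,0,0.2],"roll":0},{"linear":[0,0,0.13],"roll":0},{"linear":[0,0,0.04],"roll":0},{"linear":[0,0,0],"roll":0},{"linear":[0,0,0],"roll":0}]'
python3 -m jog '[{"linear":[0,0,0.03],"roll":0},{"linear":[0,0,0],"roll":0},{"linear":[0,0,0],"roll":0}]'
```

```text
time_s: 19.1
position: [0.5079, 0.1112, 0.0374]
tool_rot: [[0.869, -0.495, -0.0], [-0.495, -0.869, 0.0], [-0.0, -0.0, -1.0]]
ft_force: [0.4, 0.5, -0.7]
grip_width: 0.0224
gripper_force: 62.8
time_s: 19.35
position: [0.5081, 0.1112, 0.0368]
tool_rot: [[0.869, -0.495, 0.001], [-0.495, -0.869, -0.0], [0.001, -0.0, -1.0]]
ft_force: [-0.1, -0.3, 6.1]
grip_width: 0.0224
gripper_force: 63.5
```

Blue has landed. I release, lift and head for yellow.

```bash
python3 -m jog '[{"linear":[0,0,0],"roll":0},{"linear":[0,0,0],"roll":0},{"linear":[0,0,0],"roll":0},{"linear":[0,0,0],"roll":0},{"linear":[0,0,0],"roll":0}]' 0.1
python3 -m jog '[{"linear":[0,0,-0.2],"roll":0},{"linear":[0,0,-0.6],"roll":0},{"linear":[0,0,-0.9],"roll":0},{"linear":[0,0,-0.9],"roll":0},{"linear":[0,0,-0.6],"roll":0},{"linear":[0,0,0],"roll":0}]' 
python3 -c "
from h import *
go((.4747,-.2883,.034),-119.7)"
```

```text
time_s: 19.77
position: [0.5078, 0.1112, 0.0361]
tool_rot: [[0.869, -0.495, -0.0], [-0.495, -0.869, 0.0], [-0.0, 0.0, -1.0]]
ft_force: [0.4, -0.3, 1.1]
grip_width: 0.0468
gripper_force: 0.0
time_s: 20.27
position: [0.5098, 0.1113, 0.1697]
tool_rot: [[0.869, -0.494, 0.01], [-0.494, -0.869, -0.0], [0.009, -0.005, -1.0]]
ft_force: [0.5, -0.5, -0.3]
grip_width: 0.047
gripper_force: 0.0
pos [0.5098 0.1113 0.1697] yaw -119.6 w 0.0470 f 0.0 units [4.1467 9.1338 3.3854] roll units 0.013773236086160523
```

```bash
python3 -m jog '[{"linear":[0.35,0.76,0],"roll":0},{"linear":[0.35,0.76,0],"roll":0},{"linear":[0.35,0.76,0],"roll":0},{"linear":[0.35,0.76,0],"roll":0},{"linear":[0.35,0.76,0],"roll":0},{"linear":[0.35,0.76,0],"roll":0},{"linear":[0.35,0.76,0],"roll":0},{"linear":[0.35,0.76,0],"roll":0},{"linear":[0.35,0.76,0],"roll":0},{"linear":[0.35,0.76,0],"roll":0},{"linear":[0.35,0.76,0],"roll":0},{"linear":[0.35,0.76,0],"roll":0}]' 1
python3 -m jog '[{"linear":[0,0,0.4],"roll":0},{"linear":[0,0,0.4],"roll":0},{"linear":[0,0,0],"roll":0},{"linear":[0,0,0],"roll":0}]'
python3 -c "
from h import *
go((.4747,-.2883,.034),-119.7)
s=optics.get_image('scene');cv2.imwrite('pics/s9.png',s[90:330,80:540,::-1])"
```

```text
time_s: 21.27
position: [0.4727, -0.2904, 0.164]
tool_rot: [[0.869, -0.495, -0.0], [-0.495, -0.869, 0.0], [-0.001, -0.0, -1.0]]
ft_force: [1.0, 0.1, 0.4]
grip_width: 0.0853
gripper_force: 0.0
time_s: 21.6
position: [0.4731, -0.2886, 0.1318]
tool_rot: [[0.869, -0.495, -0.001], [-0.495, -0.869, 0.001], [-0.002, -0.0, -1.0]]
ft_force: [-0.3, -0.1, 1.7]
grip_width: 0.0859
gripper_force: 0.0
pos [ 0.4731 -0.2886  0.1318] yaw -119.6 w 0.0859 f 0.0 units [ 0.0361 -0.0258  2.4443] roll units 0.010642570699371846
```

View pics/s9.png

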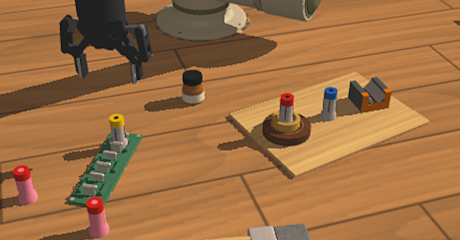

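Blue stands upright between the faceplate and the vee block at about (410,195) in the full frame, red stands in the nut, and the jar has not moved. I now take yellow.

```bash
python3 -m jog '[{"linear":[0.03,0,0.6],"roll":0},{"linear":[0,0,0.6],"roll":0},{"linear":[0,0,0.6],"roll":0},{"linear":[0,0,0.4],"roll":0},{"linear":[0,0,0.23],"roll":0},{"linear":[0,0,0],"roll":0}]'
python3 -m jog '[{"linear":[0,0,0],"roll":0},{"linear":[0,0,0],"roll":0},{"linear":[0,0,0],"roll":0},{"linear":[0,0,0],"roll":0},{"linear":[0,0,0],"roll":0},{"linear":[0,0,0],"roll":0},{"linear":[0,0,0],"roll":0},{"linear":[0,0,0],"roll":0},{"linear":[0,0,0],"roll":0},{"linear":[0,0,0],"roll":0}]' -1 60
python3 -m jog '[{"linear":[0,0,-0.1],"roll":0},{"linear":[0,0,-0.15],"roll":0},{"linear":[0,0,-0.2],"roll":0},{"linear":[0,0,-0.2],"roll":0},{"linear":[0,0,-0.5],"roll":0},{"linear":[0,0,-0.8],"roll":0},{"linear":[0,0,-0.8],"roll":0},{"linear":[0,0,-0.5],"roll":0},{"linear":[0,0,0],"roll":-1},{"linear":[0,0,0],"roll":-1},{"linear":[0,0,0],"roll":0}]'
python3 -m jog '[{"linear":[0,0,0],"roll":-1},{"linear":[0,0,0],"roll":-1},{"linear":[0,0,0],"roll":-1},{"linear":[0,0,0],"roll":-0.9},{"linear":[0,0,0],"roll":0},{"linear":[0,0,0],"roll":0}]'
python3 -c "
from h import *
go((.551,.207,.060),-90)"
```

```text
time_s: 22.15
position: [0.4743, -0.289, 0.0342]
tool_rot: [[0.869, -0.494, -0.001], [-0.494, -0.869, 0.001], [-0.002, -0.0, -1.0]]
ft_force: [-1.2, -0.1, 0.6]
grip_width: 0.0852
gripper_force: 0.0
time_s: 22.98
position: [0.4747, -0.2896, 0.0355]
tool_rot: [[0.869, -0.495, 0.001], [-0.495, -0.869, -0.001], [0.001, 0.0, -1.0]]
ft_force: [0.4, 1.0, 5.3]
grip_width: 0.0224
gripper_force: 58.5
time_s: 23.9
position: [0.4745, -0.2896, 0.1663]
tool_rot: [[0.943, -0.333, 0.001], [-0.333, -0.943, -0.001], [0.002, 0.001, -1.0]]
ft_force: [-0.4, -1.5, -1.1]
grip_width: 0.0224
gripper_force: 62.0
time_s: 24.4
position: [0.4744, -0.2895, 0.1652]
tool_rot: [[1.0, -0.007, 0.0], [-0.007, -1.0, -0.0], [0.0, 0.0, -1.0]]
ft_force: [-0.5, 0.1, -1.0]
grip_width: 0.0224
gripper_force: 62.1
pos [ 0.4744 -0.2895  0.1652] yaw -90.4 w 0.0224 f 62.050591707229614 units [  1.8309 -12.4266   2.6289] roll units -0.07705526174023589
```

```bash
python3 -m jog '[{"linear":[0.13,-0.88,0],"roll":0},{"linear":[0.13,-0.88,0],"roll":0},{"linear":[0.13,-0.88,0],"roll":0},{"linear":[0.13,-0.88,0],"roll":0},{"linear":[0.13,-0.88,0],"roll":0},{"linear":[0.13,-0.88,0],"roll":0},{"linear":[0.13,-0.88,0],"roll":0},{"linear":[0.13,-0.88,0],"roll":0},{"linear":[0.13,-0.88,0],"roll":0},{"linear":[0.13,-0.88,0],"roll":0},{"linear":[0.13,-0.88,0],"roll":0},{"linear":[0.13,-0.88,0],"roll":0}]'
python3 -m jog '[{"linear":[0.13,-0.93,0],"roll":0},{"linear":[0.13,-0.93,0],"roll":0},{"linear":[0,0,0.5],"roll":0},{"linear":[0,0,0.8],"roll":0},{"linear":[0,0,0.8],"roll":0},{"linear":[0,0,0.5],"roll":0},{"linear":[0,0,0],"roll":0},{"linear":[0,0,0],"roll":0}]'
python3 -c "
from h import *
go((.551,.207,.037),-90)"
```

```text
time_s: 25.4
position: [0.5379, 0.1345, 0.1652]
tool_rot: [[1.0, -0.007, 0.0], [-0.007, -1.0, -0.0], [0.0, 0.0, -1.0]]
ft_force: [0.6, -0.7, -1.2]
grip_width: 0.0223
gripper_force: 62.1
time_s: 26.07
position: [0.5484, 0.2071, 0.0609]
tool_rot: [[1.0, -0.005, -0.001], [-0.005, -1.0, -0.0], [-0.001, 0.0, -1.0]]
ft_force: [0.6, -0.3, -0.8]
grip_width: 0.0226
gripper_force: 62.1
pos [0.5484 0.2071 0.0609] yaw -90.3 w 0.0226 f 62.13649034500122 units [0.0646 0.0011 0.5973] roll units -0.0554896598495759
```

```bash
python3 -m jog '[{"linear":[0.06,0,0.2],"roll":0},{"linear":[0,0,0.2],"roll":0},{"linear":[0,0,0.12],"roll":0},{"linear":[0,0,0.04],"roll":0},{"linear":[0,0,0],"roll":0},{"linear":[0,0,0],"roll":0}]'
python3 -m jog '[{"linear":[0,0,0.03],"roll":0},{"linear":[0,0,0],"roll":0},{"linear":[0,0,0],"roll":0}]'
```

```text
time_s: 26.57
position: [0.551, 0.2071, 0.0388]
tool_rot: [[1.0, -0.003, 0.0], [-0.003, -1.0, 0.0], [0.0, -0.0, -1.0]]
ft_force: [0.4, -0.1, -1.7]
grip_width: 0.0221
gripper_force: 62.1
time_s: 26.82
position: [0.5511, 0.2071, 0.0376]
tool_rot: [[1.0, -0.003, 0.001], [-0.003, -1.0, 0.0], [0.001, -0.0, -1.0]]
ft_force: [-0.2, 0.1, 0.7]
grip_width: 0.0223
gripper_force: 62.6
```

```bash
python3 -m jog '[{"linear":[0,0,0.01],"roll":0},{"linear":[0,0,0],"roll":0}]'
python3 -m jog '[{"linear":[0,0,0],"roll":0},{"linear":[0,0,0],"roll":0},{"linear":[0,0,0],"roll":0},{"linear":[0,0,0],"roll":0},{"linear":[0,0,0],"roll":0}]' 0.1
python3 -m jog '[{"linear":[0,0,-0.2],"roll":0},{"linear":[0,0,-0.6],"roll":0},{"linear":[0,0,-0.9],"roll":0},{"linear":[0,0,-0.9],"roll":0},{"linear":[0,0,-0.6],"roll":0},{"linear":[0,0,-0.3],"roll":0},{"linear":[0,0,0],"roll":0}]'
python3 -m jog '[{"linear":[0,0.9,0],"roll":0},{"linear":[0,0.9,0],"roll":0},{"linear":[0,0.9,0],"roll":0},{"linear":[0,0.9,0],"roll":0},{"linear":[0,0.9,0],"roll":0},{"linear":[0,0.9,0],"roll":0},{"linear":[0,0.9,0],"roll":0},{"linear":[0,0.9,0],"roll":0},{"linear":[0,0.9,0],"roll":0},{"linear":[0,0.9,0],"roll":0},{"linear":[0,0,0],"roll":0},{"linear":[0,0,0],"roll":0}]'
python3 - <<'E'
from h import *
t=optics.get_image("top").copy();s=optics.get_image("scene").copy()
for n,lo,hi,z in(("red",(0,200,90),(6,255,255),.086),("blue",(100,150,60),(125,255,255),.068),("yel",(24,190,100),(32,255,255),.068)):
    for nm,im,B in(("top",t,(140,215,300,340)),("scene",s,(310,130,510,260))):
        for b in blobs(im,lo,hi,B)[:1]:print(n,nm,b[0],b[1],onz(nm,b[1],z-(.006 if nm=="scene" else 0)))
a=cv2.resize(t[205:355,130:350,::-1],(550,375));c=cv2.resize(s[120:270,300:520,::-1],(320,218))
cv2.imwrite("pics/f1.png",cv2.vconcat([a,cv2.copyMakeBorder(c,0,0,0,230,cv2.BORDER_CONSTANT)]))
E
```

```text
time_s: 26.98
position: [0.5512, 0.2071, 0.0376]
tool_rot: [[1.0, -0.003, 0.001], [-0.003, -1.0, 0.0], [0.001, -0.0, -1.0]]
ft_force: [-0.8, 0.4, 4.9]
grip_width: 0.0223
gripper_force: 63.0
time_s: 27.4
position: [0.5508, 0.207, 0.0368]
tool_rot: [[1.0, -0.003, -0.0], [-0.003, -1.0, -0.0], [-0.0, 0.0, -1.0]]
ft_force: [0.2, -0.2, -0.7]
grip_width: 0.047
gripper_force: 0.0
time_s: 27.98
position: [0.552, 0.2073, 0.1807]
tool_rot: [[1.0, -0.002, 0.007], [-0.002, -1.0, 0.001], [0.007, -0.001, -1.0]]
ft_force: [0.2, 0.1, 0.6]
grip_width: 0.0468
gripper_force: 0.0
time_s: 28.98
position: [0.5494, -0.1544, 0.1757]
tool_rot: [[1.0, -0.006, -0.002], [-0.006, -1.0, 0.001], [-0.002, -0.001, -1.0]]
ft_force: [-1.0, 0.2, -0.3]
grip_width: 0.047
gripper_force: 0.0
red top 110 [259.5364 266.1182] [0.5296 0.0104 0.086 ]
red scene 119 [366.7563 189.2605] [0.5298 0.0099 0.08  ]
blue top 99 [212.6869 278.9596] [0.5075 0.1091 0.068 ]
blue scene 114 [410.2105 183.1316] [0.5088 0.1075 0.062 ]
```

View pics/f1.png

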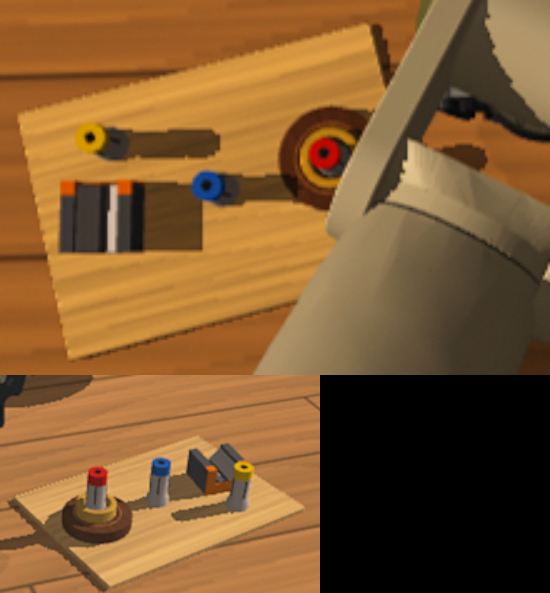

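All three collets stand upright: red in the nut, blue midway (about 2–3 mm off), and yellow behind the orange face, with its top at about (166,260) in the top view. Nothing is touching the robot, so I check yellow's position and hand in.

```bash
python3 -c "
from h import *
print(onz('top',(92/2.5+130,138/2.5+205),.068))
print(env.close_job())"
```

```text
[0.5485 0.2042 0.068 ]
the job is handed in; nothing more can be done
None
```

I handed the job in at about 29 s on the robot's clock: by camera, the nut and red collet are on the faceplate, blue is midway and yellow is about 17–20 mm behind the orange face, all upright and released; the jar and brush were never approached, and no verdict was returned.

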